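# Set a weight lane with its eccentric roller and gauge it with the check weight

## Robot

A 6-joint arm with a two-finger parallel gripper is mounted at the origin on a cart in front of the work surface, level with it; the furniture and walls round the work are solid. World frame = base frame: x ahead of the robot, y to its left, z up, the work surface at z = 0. Lengths are in mm, angles in rad, forces in N, time in s.
With the tool pointing down it reaches from about 300 to 775 mm from the base axis. Payload 14.6 kg.
Tool frame: the origin (TCP) lies at the centre of the arm's flange, where the gripper is bolted on; the fingertips stand 199 mm ahead of it and the grasp point (between the pads) lies 180 mm ahead of it; z points along the fingers, y is the line along which they close (so a half turn about z gives the same grasp; the last joint's range is limited). The gripper opens to 94 mm and grips with 3 to 60 N. Pads are 16 mm wide; open, the fingers measure 119 mm over their backs; the gripper's body (75 mm by 177 mm) begins 78 mm behind the grasp point.
Start: joints at [-1.243, 0.3, 1.521, -0, 1.321, -0.067], TCP at [211.536, -507.684, 404.646] pointing down, gripper open.
Joint ranges: [-3.03, 3.03], [-0.79, 2.21], [0.23, 2.52], [-1.04, 4.18], [0, 3.07], [-2.55, 2.55]. Speed limits (rad/s): [2.22, 2.22, 2.57, 3.14, 3.14, 3.14].

## Interface

Orientations are given as [roll, pitch, yaw] about the fixed x, y, z axes, in that order (R = Rz(yaw) Ry(pitch) Rx(roll)).
In Python, from cell import manip, optics, workorder gives the robot as it stands.
- The arm moves only by the tool step_arm, never from a script. Its argument "increments" is a list that holds one entry, the list of rows, each a list of 7 numbers: the turn, a rotation vector about the tool's x, y, z as a fraction of full scale, then the shift along the tool's x, y, z as a fraction of full scale, then the closure, from -1 (fully open) to 1 (shut). In form: [[[wx, wy, wz, tx, ty, tz, fingers], ...]]. A call has 1 to 5 rows; each row shifts and turns the commanded pose from where the row before left it, along the tool's axes as they then stand; what a row does not reach is not made up. Full scale, the value 1, is 40 mm for a shift and 45 degrees for a turn. A row lasts 1/10 s, in which the tool goes at most 50 mm and 8.59 degrees, less where a joint would pass 70% of its speed; a pose out of reach is approached as far as the arm can. A call with a number of a shift or a turn outside -1 to 1 is refused whole. A call with a gripper value outside its range is refused whole. The fingers move at their own pace and stop on an object; "newtons" is the grip in N (left out, the last holds). Time passes only in rows, so rows that do not move let the fingers close. It gives the time, the measured TCP pose, the force, the opening and the grip force at its end, in the units of the state.
- manip.read_state(): the state, without advancing time (a new reading comes with each control period).
- optics.camera(name): name is "side" or "top" or "wrist"; returns a dict with "frame" (400x640x3 uint8, red, green, blue), "range_z" (400x640 float32, mm along the optical axis (not along the pixel's ray), 0 where there is no reading), "mtx" (3x3 intrinsics, pixels), "distortion" ([k1, k2, p1, p2, k3] as OpenCV has them; the pictures are not rectified), "cam_to_world" (4x4, takes a point from camera to world coordinates). Camera axes: x right, y down, z forward; pixel columns grow to the right and rows downward; lengths in mm; the calibration is good to about 2 mm. A picture is of the moment at which its call begins.
- workorder.sign_off(): hands the job in; it is judged then, once.
The state is a dict: "clock": time; "joints": joint angles; "qd": joint speeds; "effort": joint torques, N m; "eef_pos": TCP position; "eef_rot": TCP orientation; "wrist_force": force on the tool from outside, world axes, zero at the start; "moment": the same for the moment, N m; "finger_gap": finger opening in mm; "finger_force": force on a finger pad.
Only numpy, scipy, OpenCV 4.12 (cv2) and the standard library are available. Lean on these libraries where they do the work, as an engineer would, in place of code of your own. Each camera call takes 0.05 s, during which the arm holds its last target. There are 200 camera calls.

## Task

Turn the black grip bar of the eccentric roller on the lane guide until it stands parallel to the fence, which opens the lane just wide enough for the check weight. Then check the setting with the small metal check weight: set it down upright on the guide's plate at the end of the lane on your right, slide it along the plate between roller and fence until it is past the roller, and leave it standing there on the plate with the roller still at its setting.

Things in the scene. Friction and masses are not known exactly. Their poses are not given: they have to be found in the camera images.
- guide: fixed aluminium lane guide, plate 116 x 78 x 6 mm. Origin: centre of the plate's underside, z up. x runs along the lane from the entrance (-x end, on the robot's right) to the exit (left); both ends open. On the +y side (nearest the robot) a fence over the whole length: inner face at y = +28 mm, top at z = 22 mm. Opposite, the eccentric roller's pivot at x = 0, y = -17 mm; the lane lies between
- cam (a joint): roller angle about its upright pivot, rad, + anticlockwise from above, limits -1.25 to 1.25. At 0 the grip bar is parallel to the fence and the gap from roller to fence is 31 mm; gap = 31 + 10 sin(angle) mm. Right setting: within 0.25 of 0. Starts at -1.1 to -0.6 (lane too narrow for the weight). Friction of 0.15 N m holds it where it is left
- cam_grip (a point): on the pivot axis, mid-height in the black grip bar, 35 mm above the worktop. Bar: 50 mm long (this point's x), 14 mm thick (y), 22 mm high, from 24 to 46 mm above the worktop. It sits on the steel roller disc: 28 mm diameter, top 24 mm above the worktop, centre 10 mm from the pivot towards the bar's -x end. Bar and disc turn as one
- weight: the check weight, used as gauge: a small beige metal cylinder with a narrower neck and knob, 28 mm diameter, 48 mm high, about 200 g; held by its upper half, the fingers stay above fence and roller. Origin: centre of its underside, z up. Stands loose at the front edge of the worktop, 13 cm or so from a tapered red-brown rubber stopper (34 mm)
Mind the look-alikes: they are no part of the job. What is shaped like the weight but green or purple is not meant.

How it is judged (in metres and radians):
On the way, in this order (a step that is already met when the one before it is completed fails the run):
1. the roller is turned so that its bar is parallel to the fence (value of joint cam between -0.25 and 0.25 rad), for 0.2 s.
2. the weight is upright down on the plate in the lane before the roller (x of weight in the frame of guide between -0.065 and -0.022 m and y of weight in the frame of guide between -0.02 and 0.03 m and z of weight in the frame of guide below 0.013 m and angle between weight's own z axis and vertical below 0.2 rad), for 0.1 s.
3. the weight, down on the plate, is between roller and fence (x of weight in the frame of guide between -0.02 and 0.01 m and y of weight in the frame of guide between -0.02 and 0.03 m and z of weight in the frame of guide below 0.013 m and angle between weight's own z axis and vertical below 0.2 rad), for 0.05 s.
At the end, for the whole second after the job is handed in: The eccentric roller stands within 0.25 rad of parallel to the fence (gap about 28.5 to 33.5 mm), and the check weight, having slid through, stands upright at rest on the plate past the roller: its centre at least 20 mm beyond the pivot towards the exit, still on the plate and inside the fence (all of step 1 and x of weight in the frame of guide between 0.02 and 0.065 m and y of weight in the frame of guide between -0.03 and 0.03 m and z of weight in the frame of guide between 0.003 and 0.01 m and angle between weight's own z axis and vertical below 0.15 rad and linear speed of weight below 0.02 m/s); the robot touches nothing.
It also fails if it takes over 51 s, if anything falls off the work surface, if the arm or the gripper's body presses on something with over 40 N, if the wrist force passes 120 N, or if a joint passes its speed limit or range.

## Working session

There is one attempt and no reset: what is moved stays moved. The work goes in short steps, Python scripts to look and compute and a tool call to move; the robot and the scene stay as the last step left them, time stands still between calls to the robot, and variables do not carry over. Pictures are saved under pics/ and viewed, at most 10 in all, crops included, and the job is handed in when it is done.

Besides the shell and the picture viewer there is one more tool, called after "Call:" as name(argument=value, ...), one argument or row to a line, values as JSON. step_arm: Moves the arm, as the interface text tells. Its arguments: {"type":"object","properties":{"increments":{"type":"array","items":{"type":"array","items":{"type":"array","items":{"type":"number"}}}},"newtons":{"type":"number"}},"required":["increments"]}

```bash
ls; mkdir -p pics
cat > h.py <<'E'
import numpy as np, cv2, pickle
from cell import manip, optics, workorder
def snap(n,tag):
    d=optics.camera(n); pickle.dump(d,open(f'pics/{tag}.pkl','wb')); cv2.imwrite(f'pics/{tag}.png',d['frame'][:,:,::-1]); return d
def load(tag): return pickle.load(open(f'pics/{tag}.pkl','rb'))
def pt(d,u,v,z=None):
    "world point at pixel: from depth, or on plane height z"
    K=np.array(d['mtx']);T=np.array(d['cam_to_world'])
    n=cv2.undistortPoints(np.array([[[u,v]]],float),K,np.array(d['distortion']))[0,0]
    r=np.array([n[0],n[1],1.]); 
    if z is None:
        w=d['range_z'][int(v)-1:int(v)+2,int(u)-1:int(u)+2]; s=np.median(w[w>0])
    else: s=(z-T[2,3])/(T[:3,:3]@r)[2]
    return T[:3,:3]@(r*s)+T[:3,3]
E
python3 - <<'E'
from h import *
for n in ['top','side']: d=snap(n,n+'0'); print(np.round(d['cam_to_world'],2),d['mtx'])
print(manip.read_state())
E
```

```text
pics
[[ 1.0000e-02 -1.0000e+00  4.0000e-02  4.9839e+02]
 [-1.0000e+00 -1.0000e-02 -1.0000e-02  4.0212e+02]
 [ 1.0000e-02 -4.0000e-02 -1.0000e+00  9.1173e+02]
 [ 0.0000e+00  0.0000e+00  0.0000e+00  1.0000e+00]] [[469.27465378   0.         315.99461711]
 [  0.         469.27465378 201.82191785]
 [  0.           0.           1.        ]]
[[ 9.5000e-01 -1.8000e-01  2.7000e-01  3.0576e+02]
 [-3.2000e-01 -5.0000e-01  8.0000e-01 -2.8018e+02]
 [-1.0000e-02 -8.5000e-01 -5.3000e-01  4.9484e+02]
 [ 0.0000e+00  0.0000e+00  0.0000e+00  1.0000e+00]] [[510.07168713   0.         316.34535577]
 [  0.         510.07168713 200.35838422]
 [  0.           0.           1.        ]]
{'clock': 0.1, 'joints': array([-1.24256507e+00,  3.00423764e-01,  1.52149533e+00, -7.44195044e-06,
        1.32071689e+00, -6.66005885e-02]), 'qd': array([ 0.00097059, -0.00188988, -0.00340851, -0.00062351,  0.00087061,
       -0.00162935]), 'effort': array([ 1.27594367e-04, -5.32649338e+01, -3.53288341e+01,  7.09357532e-02,
        2.35033332e-02, -4.74341743e-05]), 'eef_pos': array([ 211.54804057, -507.66278602,  404.14846538]), 'eef_rot': array([-3.14055115e+00, -6.22427953e-05,  3.94833658e-01]), 'wrist_force': array([ 0.09721749,  0.37050993, -0.1952583 ]), 'moment': array([-0.00243903,  0.04844783, -0.00411829]), 'finger_force': 0.0, 'finger_gap': 94.20632994728989}
```

View pics/top0.png

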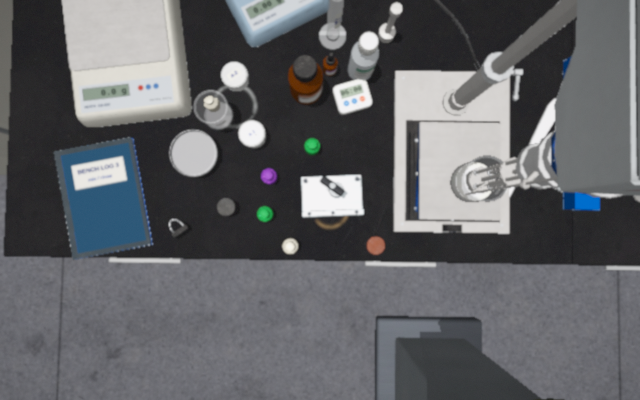

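The top view shows the guide at about (332,196), the beige weight at (290,246), the stopper at (376,246), and green and purple look-alikes. I'll enlarge that area.

Run:
```python
from h import *
d=load('top0'); s=load('side0')
a=cv2.resize(d['frame'][130:260,250:400,::-1],None,fx=5,fy=4.6,interpolation=cv2.INTER_CUBIC) if 0 else cv2.resize(d['frame'][160:260,270:400,::-1],None,fx=6,fy=6,interpolation=cv2.INTER_CUBIC)
cv2.imwrite('pics/t0z.png',a)
for u,v in [(290,246),(376,246),(332,187),(310,190),(302,178),(362,176),(363,215),(303,217),(265,214)]: print(u,v,pt(d,u,v).round(1))
```

```text
290 246 [451.9 443.5  47.9]
376 246 [453.1 282.9  27.2]
332 187 [561.5 367.9  48.1]
310 190 [558.  408.6   7.4]
302 178 [581.1 424.4   6.9]
362 176 [587.2 307.9   1.6]
363 215 [511.4 305.   -0.6]
303 217 [505.8 421.5   0. ]
265 214 [510.  490.4  48.2]
```

View pics/t0z.png

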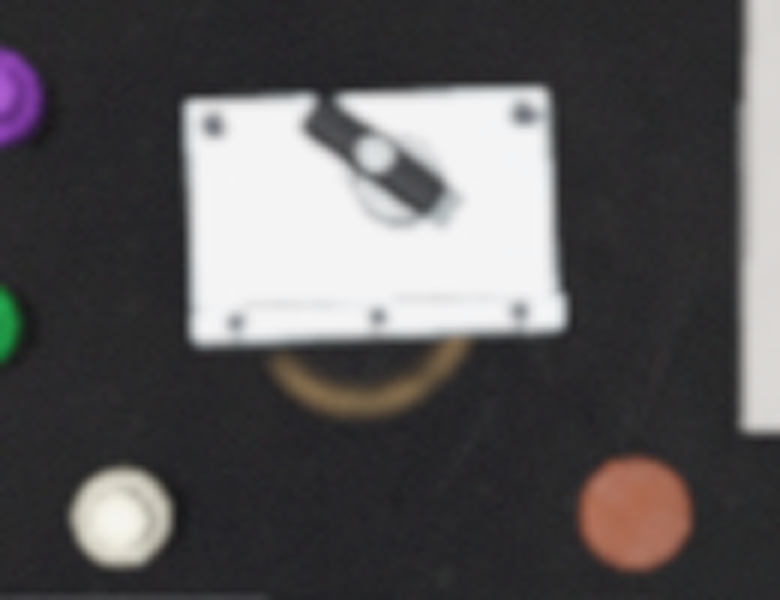

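View pics/side0.png

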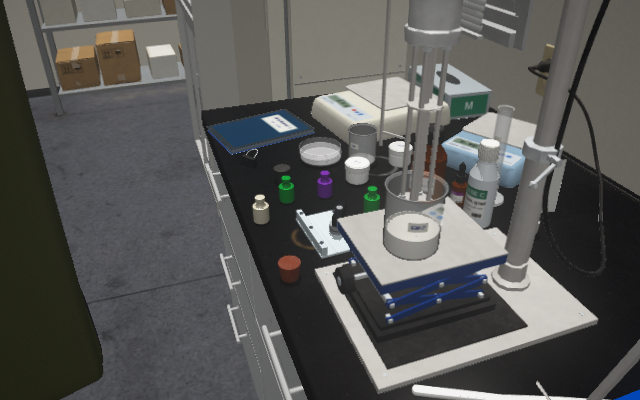

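The enlarged crop shows the cam pivot at crop (375,155) and the bar running from (318,105) to (435,200), with the fence at the bottom (nearest the robot). The white-beige weight is at crop (120,517). The side view confirms that a tall stirrer and jack stand between the arm and the guide.

Run:
```python
from h import *
for n in ['top0','side0']:
    d=load(n); Z=d['range_z']; h,w=Z.shape
    v,u=np.mgrid[0:h,0:w]; K=d['mtx']
    n2=cv2.undistortPoints(np.stack([u.ravel(),v.ravel()],1).astype(float)[:,None],np.array(K),np.array(d['distortion']))[:,0]
    P=np.c_[n2,np.ones(len(n2))]*Z.ravel()[:,None]; T=np.array(d['cam_to_world']); P=(P@T[:3,:3].T+T[:3,3])[Z.ravel()>0]
    print(n,'max z per 80mm cell; rows x 160..800, cols y 600..-560')
    for x in range(160,800,80):
        print(x,[int(P[m,2].max()) if (m:=(P[:,0]//80*80==x)&(P[:,1]//80*80==y)).sum()>3 else -9 for y in range(560,-640,-80)])
d=load('top0')
c=lambda a,b:(270+(a+.5)/6-.5,160+(b+.5)/6-.5)
for nm,a,b,z in [('pivot',375,155,48),('bar a',316,112,46),('bar b',436,205,46),('plate TL',184,100,6),('plate TR',550,88,6),('fence BL',193,345,22),('fence BR',567,330,22),('fence top L',190,308,22),('fence TR',562,294,22),('weight',121,517,48),('weightbody',121,517,25)]:
    print(nm,pt(d,*c(a,b),z).round(1))
```

```text
top0 max z per 80mm cell; rows x 160..800, cols y 600..-560
160 [-788, -788, -787, -787, -787, -693, -689, 184, -690, -691, -701, -789, -784, -787, -786]
240 [-789, -787, -788, -789, -788, -786, -787, -787, -785, -784, -788, -787, -788, -789, -787]
320 [-790, -790, -789, -787, -789, -789, -790, -789, -788, -789, -789, -791, -787, -787, -789]
400 [6, 4, 50, 4, 31, 4, 4, 5, 5, 4, 4, -87, -9, -9, -9]
480 [32, 50, 25, 48, 37, 605, 556, 40, 58, 185, 5, -9, -9, -9, -9]
560 [32, 52, 49, 51, 37, 605, 432, 37, 21, -9, -9, -9, -9, -9, -9]
640 [75, 43, 49, 34, 37, 604, 455, 39, 12, -9, -9, -9, -9, -9, -9]
720 [77, 44, 141, 151, 153, 44, 452, 38, 31, 2, -9, -9, -9, -9, -9]
side0 max z per 80mm cell; rows x 160..800, cols y 600..-560
160 [-9, -9, -9, -9, -9, -9, -9, 250, 401, -9, -9, -9, -9, -9, -9]
240 [-9, -9, -9, -9, -9, -9, -9, -9, 463, -9, -9, -9, -9, -9, -9]
320 [-9, -9, -9, -9, -9, -9, -9, -9, -9, -9, -9, -9, -9, -9, -9]
400 [19, 2, 48, 3, 33, 89, 87, 35, -9, -9, -9, -9, -9, -9, -9]
480 [29, 49, 31, 49, 35, 401, 410, 40, -9, 264, -9, -9, -9, -9, -9]
560 [30, 49, 48, 50, 1, 307, 410, 39, 10, -9, -9, -9, -9, -9, -9]
640 [73, 72, 48, 48, -9, 131, 400, 40, 58, 58, -9, -9, -9, -9, -9]
720 [73, 41, 140, 151, 152, 35, 401, 36, 58, -9, -9, -9, -9, -9, -9]
pivot [564.4 367.7  48. ]
bar a [577.6 386.   46. ]
bar b [549.4 348.7  46. ]
plate TL [584.5 427.9   6. ]
plate TR [590.1 309.8   6. ]
fence BL [505.5 423.4  22. ]
fence BR [511.9 305.3  22. ]
fence top L [517.1 424.5  22. ]
fence TR [523.2 307.   22. ]
weight [452.4 444.   48. ]
weightbody [451.2 445.1  25. ]
```

```bash
cat >> h.py <<'E'
def cloud(d):
    Z=d['range_z']; h,w=Z.shape; v,u=np.mgrid[0:h,0:w]
    n=cv2.undistortPoints(np.stack([u.ravel(),v.ravel()],1).astype(float)[:,None],np.array(d['mtx']),np.array(d['distortion']))[:,0]
    T=np.array(d['cam_to_world']); return ((np.c_[n,np.ones(len(n))]*Z.ravel()[:,None])@T[:3,:3].T+T[:3,3])[Z.ravel()>0]
def rows(p,q,yaw,n=None):
    "tool-axis shift fractions per row from p to q (TCP), constant yaw"
    d=np.subtract(q,p); c,s=np.cos(yaw),np.sin(yaw); t=np.array([d[0]*c+d[1]*s,d[0]*s-d[1]*c,-d[2]])/40
    n=n or int(np.ceil(np.linalg.norm(t))); print(n,'x',(t/n).round(3))
E
python3 - <<'E'
from h import *
P=np.r_[cloud(load('top0')),cloud(load('side0'))]
Q=P[(P[:,2]>110)&(P[:,0]>300)&(P[:,0]<720)&(P[:,1]>-100)&(P[:,1]<420)]
for z in range(110,650,60):
    q=Q[(Q[:,2]>=z)&(Q[:,2]<z+60)]
    if len(q): print(z,len(q),'x',np.percentile(q[:,0],[0,2,98]).round(),'y',np.percentile(q[:,1],[2,98,100]).round())
y=.395
rows((211.5,-507.7,404),(340,0,404),y);rows((340,0,404),(380,250,380),y);rows((380,250,380),(565,367.5,290),y)
E
```

```text
110 16268 x [502. 503. 714.] y [ 91. 223. 226.]
170 5973 x [529. 532. 717.] y [101. 175. 178.]
230 3213 x [536. 538. 719.] y [106. 184. 188.]
290 3391 x [536. 537. 719.] y [126. 185. 188.]
350 5066 x [536. 537. 719.] y [118. 185. 188.]
410 1257 x [535. 538. 719.] y [126. 188. 191.]
470 2823 x [523. 525. 629.] y [140. 191. 192.]
530 9768 x [525. 527. 668.] y [181. 190. 192.]
590 2484 x [527. 529. 650.] y [184. 189. 190.]
14 x [ 0.561 -0.748 -0.   ]
7 x [ 0.475 -0.769  0.086]
6 x [ 0.9   -0.155  0.375]
```

Call:
step_arm(
  increments=[
    [[0, 0, 0, 0.56, -0.75, 0, -1], [0, 0, 0, 0.56, -0.75, 0, -1], [0, 0, 0, 0.56, -0.75, 0, -1], [0, 0, 0, 0.56, -0.75, 0, -1], [0, 0, 0, 0.56, -0.75, 0, -1]],
  ],
  newtons=40,
)

```text
clock: 0.6
eef_pos: [257.3, -324.7, 404.4]
eef_rot: [-3.141, -0.0, 0.394]
wrist_force: [1.2, -0.6, 0.5]
finger_gap: 94.2
finger_force: 0.0
```

Call:
step_arm(
  increments=[
    [[0, 0, 0, 0.56, -0.75, 0, -1], [0, 0, 0, 0.56, -0.75, 0, -1], [0, 0, 0, 0.56, -0.75, 0, -1], [0, 0, 0, 0.56, -0.75, 0, -1], [0, 0, 0, 0.56, -0.75, 0, -1]],
  ],
)

```text
clock: 1.1
eef_pos: [302.8, -143.1, 404.6]
eef_rot: [3.142, -0.0, 0.394]
wrist_force: [1.0, -0.2, 0.6]
finger_gap: 93.9
finger_force: 0.0
```

Call:
step_arm(
  increments=[
    [[0, 0, 0, 0.56, -0.75, 0, -1], [0, 0, 0, 0.56, -0.75, 0, -1], [0, 0, 0, 0.56, -0.75, 0, -1], [0, 0, 0, 0.56, -0.75, 0, -1], [0, 0, 0, 0.475, -0.77, 0.086, -1]],
  ],
)

```text
clock: 1.6
eef_pos: [345.2, 38.0, 401.4]
eef_rot: [3.141, -0.001, 0.395]
wrist_force: [0.9, -0.2, 0.5]
finger_gap: 94.3
finger_force: 0.0
```

Tracking is good, so I'll carry on with the turn to the bar's yaw and the approach.

Call:
step_arm(
  increments=[
    [[0, 0, 0, 0.475, -0.77, 0.086, -1], [0, 0, 0, 0.475, -0.77, 0.086, -1], [0, 0, 0, 0.475, -0.77, 0.086, -1], [0, 0, 0, 0.475, -0.77, 0.086, -1], [0, 0, 0, 0.475, -0.77, 0.086, -1]],
  ],
)

```text
clock: 2.1
eef_pos: [373.5, 216.7, 383.7]
eef_rot: [3.142, 0.0, 0.395]
wrist_force: [0.7, -1.2, 0.5]
finger_gap: 94.1
finger_force: 0.0
```

Call:
step_arm(
  increments=[
    [[0, 0, 0, 0.475, -0.77, 0.086, -1], [0, 0, 0, 0.9, -0.155, 0.375, -1], [0, 0, 0, 0.9, -0.155, 0.375, -1], [0, 0, 0, 0.9, -0.155, 0.375, -1], [0, 0, 0, 0.9, -0.155, 0.375, -1]],
  ],
)

```text
clock: 2.6
eef_pos: [503.8, 329.9, 319.4]
eef_rot: [3.141, 0.001, 0.395]
wrist_force: [0.0, -1.0, 1.2]
finger_gap: 93.9
finger_force: 0.0
```

Call:
step_arm(
  increments=[
    [[0, 0, -0.168, 0, 0, 0, -1], [0, 0, -0.168, 0, 0, 0, -1], [0, 0, -0.168, 0, 0, 0, -1], [0, 0, -0.168, 0, 0, 0, -1], [0, 0, 0, 0, 0, 0, -1]],
  ],
)

```text
clock: 3.1
eef_pos: [502.7, 329.1, 320.2]
eef_rot: [-3.141, 0.001, 0.925]
wrist_force: [0.1, -0.2, 0.4]
finger_gap: 94.0
finger_force: 0.0
```

Run:
```python
from h import *
d=snap('wrist','w1'); s=manip.read_state(); print(s['eef_pos'].round(1),s['eef_rot'].round(3))
T=np.array(d['cam_to_world'])
```

```text
[502.7 329.1 320.3] [-3.141e+00  1.000e-03  9.200e-01]
```

View pics/w1.png

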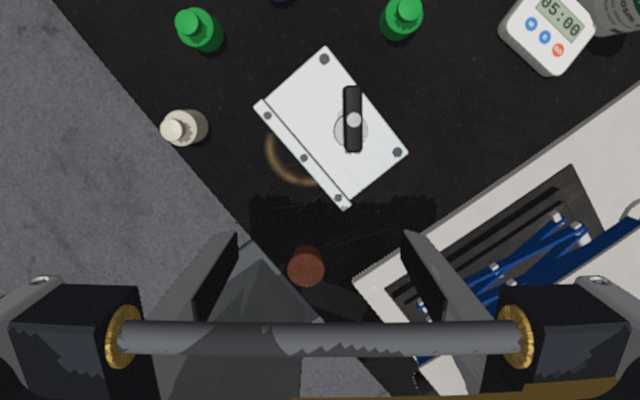

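The wrist view shows the bar nearly vertical, from about (352,86) to (353,152), with the pivot knob at (354,120). Plate corners are at (326,46), (408,152) and (345,210), and the weight is at (178,130).

Run:
```python
from h import *
d=load('w1')
print('depth pivot',pt(d,354,120),'bar',pt(d,352,100))
for nm,u,v,z in [('pivot',354,120,47),('bar top',352.5,87,46),('bar bot',353,152,46),('cFarExit',326,46,6),('cFarEnt',408,152,6),('fenceEnt',346,210,22),('fenceExit',258,104,22),('weight top',174,131,48)]:
    print(nm,pt(d,u,v,z).round(1))
im=cv2.resize(d['frame'][70:170,300:410,::-1],None,fx=5,fy=5,interpolation=cv2.INTER_CUBIC); cv2.imwrite('pics/w1z.png',im)
P=cloud(d); q=P[(abs(P[:,2]-46)<4)&(np.hypot(P[:,0]-565,P[:,1]-367)<40)]
c,(w,h),a=cv2.minAreaRect(q[:,:2].astype(np.float32)); print('bar rect',c,w,h,a,len(q))
```

```text
depth pivot [563.74618222 366.3729573   48.6010052 ] bar [571.0607362  378.70412117  46.28570788]
pivot [563.8 366.2  47. ]
bar top [576.7 385.9  46. ]
bar bot [549.4 347.2  46. ]
cFarExit [582.5 424.4   6. ]
cFarEnt [588.2 311.1   6. ]
fenceEnt [515.2 305.5  22. ]
fenceExit [511.  420.4  22. ]
weight top [452.  441.3  48. ]
bar rect (563.4153442382812, 367.0068054199219) 49.77811813354492 14.06416130065918 56.026851654052734 1243
```

Run:
```python
from h import *
rows((502.7,329.1,320),(563.6,366.6,270),.978); rows((0,0,270),(0,0,227),.978)
```

```text
3 x [0.543 0.246 0.417]
2 x [0.    0.    0.538]
```

Call:
step_arm(
  increments=[
    [[0, 0, -0.072, 0, 0, 0, 0.1], [0, 0, 0, 0.543, 0.246, 0.417, 0.1], [0, 0, 0, 0.543, 0.246, 0.417, 0.1], [0, 0, 0, 0.543, 0.246, 0.417, 0.1], [0, 0, 0, 0, 0, 0, 0.1]],
  ],
)

```text
clock: 3.65
eef_pos: [564.4, 367.1, 267.1]
eef_rot: [-3.14, 0.004, 0.975]
wrist_force: [-0.8, -0.4, -0.3]
finger_gap: 57.3
finger_force: 0.0
```

Call:
step_arm(
  increments=[
    [[0, 0, 0, 0, 0, 0.3, 0.1], [0, 0, 0, 0, 0, 0.3, 0.1], [0, 0, 0, 0, 0, 0.3, 0.1], [0, 0, 0, 0, 0, 0.15, 0.1], [0, 0, 0, 0, 0, 0, 0.1]],
  ],
)

```text
clock: 4.15
eef_pos: [563.3, 366.5, 227.6]
eef_rot: [-3.141, 0.001, 0.979]
wrist_force: [0.4, 0.3, -0.2]
finger_gap: 42.3
finger_force: 0.0
```

Call:
step_arm(
  increments=[
    [[0, 0, 0, 0, 0, 0, 1], [0, 0, 0, 0, 0, 0, 1], [0, 0, 0, 0, 0, 0, 1], [0, 0, 0, 0, 0, 0, 1], [0, 0, 0, 0, 0, 0, 1]],
  ],
  newtons=40,
)

```text
clock: 4.65
eef_pos: [563.3, 367.0, 228.9]
eef_rot: [-3.141, -0.0, 0.979]
wrist_force: [-4.1, 1.9, 3.5]
finger_gap: 13.4
finger_force: 40.0
```

Call:
step_arm(
  increments=[
    [[0, 0, -0.1, 0, 0, 0, 1], [0, 0, -0.1, 0, 0, 0, 1], [0, 0, -0.1, 0, 0, 0, 1], [0, 0, -0.1, 0, 0, 0, 1], [0, 0, -0.1, 0, 0, 0, 1]],
  ],
)

```text
clock: 5.15
eef_pos: [563.4, 366.9, 228.9]
eef_rot: [-3.141, -0.001, 1.375]
wrist_force: [-2.9, 1.8, 3.6]
finger_gap: 14.0
finger_force: 40.0
```

Call:
step_arm(
  increments=[
    [[0, 0, -0.1, 0, 0, 0, 1], [0, 0, -0.1, 0, 0, 0, 1], [0, 0, -0.1, 0, 0, 0, 1], [0, 0, -0.02, 0, 0, 0, 1], [0, 0, 0, 0, 0, 0, 1]],
  ],
)

```text
clock: 5.65
eef_pos: [563.5, 366.9, 228.9]
eef_rot: [3.141, -0.001, 1.622]
wrist_force: [-3.1, 2.6, 5.3]
finger_gap: 13.6
finger_force: 40.0
```

Call:
step_arm(
  increments=[
    [[0, 0, 0, 0, 0, 0, 0.1], [0, 0, 0, 0, 0, 0, 0.1], [0, 0, 0, 0, 0, 0, 0.1], [0, 0, 0, 0, 0, -0.5, 0.1], [0, 0, 0, 0, 0, -1, -0.2]],
  ],
)

```text
clock: 6.15
eef_pos: [563.3, 366.3, 285.9]
eef_rot: [-3.136, 0.003, 1.622]
wrist_force: [0.3, 0.2, 1.4]
finger_gap: 47.2
finger_force: 0.0
```

Call:
step_arm(
  increments=[
    [[0, 0, 0, -0.2, -0.75, -0.3, -1], [0, 0, 0, -0.2, -0.75, -0.3, -1], [0, 0, 0, 0, 0, 0, -1]],
  ],
)

```text
clock: 6.45
eef_pos: [502.5, 347.1, 314.3]
eef_rot: [3.14, -0.001, 1.623]
wrist_force: [1.6, -0.2, -0.1]
finger_gap: 71.0
finger_force: 0.0
```

Run:
```python
from h import *
for n in ['wrist','top']:
    d=snap(n,n+'2'); P=cloud(d); q=P[(P[:,2]>41)&(P[:,2]<50)&(np.hypot(P[:,0]-565,P[:,1]-367)<40)]
    print('bar',cv2.minAreaRect(q[:,:2].astype(np.float32)),len(q))
    q=P[(P[:,2]>40)&(P[:,2]<55)&(np.hypot(P[:,0]-452,P[:,1]-443)<30)]; print('weight knob',q.mean(0),len(q))
    for lo,hi in [(3,9),(18,26)]:
        q=P[(P[:,2]>lo)&(P[:,2]<hi)&(abs(P[:,0]-548)<48)&(abs(P[:,1]-367)<66)]
        print(lo,cv2.minAreaRect(q[:,:2].astype(np.float32)),len(q))
    q=P[(np.hypot(P[:,0]-452,P[:,1]-443)<20)]; print('weight z hist',np.histogram(q[:,2],range(-2,56,4)))
```

```text
bar ((563.6238403320312, 366.8606262207031), (14.559041023254395, 50.70465850830078), 2.2150866985321045) 1165
weight knob [450.40231712 443.64983618  47.24930849] 488
3 ((545.5740356445312, 366.0044250488281), (80.9417495727539, 116.19912719726562), 3.0945091247558594) 7847
18 ((542.8276977539062, 366.1214904785156), (68.64000701904297, 115.76414489746094), 2.8478879928588867) 1873
weight z hist (array([704,  16,  21,  23,  17,  24,  23, 102, 552,   2,   3,  41, 443,
         1]), array([-2,  2,  6, 10, 14, 18, 22, 26, 30, 34, 38, 42, 46, 50, 54]))
bar ((564.4264526367188, 387.1707458496094), (13.07752513885498, 13.006430625915527), 0.6819107532501221) 58
weight knob [452.05622899 445.44837169  47.28290213] 66
3 ((557.1200561523438, 401.1875915527344), (59.22077941894531, 74.70297241210938), 88.788330078125) 619
18 ((514.2963256835938, 405.90264892578125), (34.31398391723633, 7.3963165283203125), 87.54606628417969) 9
weight z hist (array([111,  16,   3,   3,   0,   1,   3,  32,  74,   0,   0,  13,  52,
         1]), array([-2,  2,  6, 10, 14, 18, 22, 26, 30, 34, 38, 42, 46, 50, 54]))
```

View pics/wrist2.png

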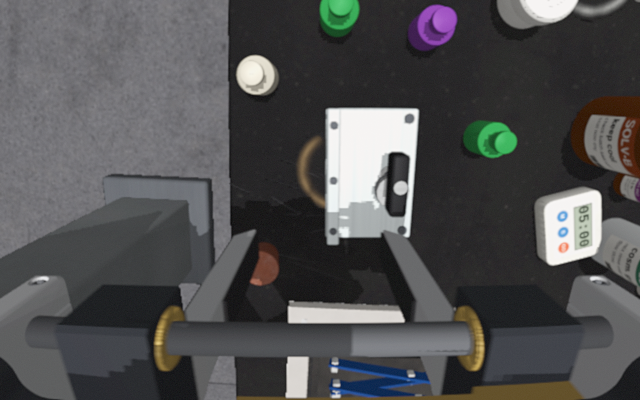

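The wrist picture shows the bar parallel to the fence: bar at (398,183), fence on the left edge at x≈333. The measured cam angle is about -0.015. Next I go to the weight.

Run:
```python
from h import *
rows((502.5,347.1,314.3),(400,444,300),1.622)
```

```text
4 x [ 0.638 -0.609  0.089]
```

Call:
step_arm(
  increments=[
    [[0, 0, 0, 0.638, -0.609, 0.089, -1], [0, 0, 0, 0.638, -0.609, 0.089, -1], [0, 0, 0, 0.638, -0.609, 0.089, -1], [0, 0, 0, 0.638, -0.609, 0.089, -1], [0, 0, 0.182, 0, 0, 0, -1]],
  ],
)

```text
clock: 7.05
eef_pos: [399.9, 447.0, 296.9]
eef_rot: [-3.14, 0.001, 1.482]
wrist_force: [-0.2, -0.9, 0.1]
finger_gap: 94.2
finger_force: 0.0
```

Call:
step_arm(
  increments=[
    [[0, 0, 0.182, 0, 0, 0, -1], [0, 0, 0.182, 0, 0, 0, -1], [0, 0, 0.182, 0, 0, 0, -1], [0, 0, 0.182, 0, 0, 0, -1], [0, 0, 0.182, 0, 0, 0, -1]],
  ],
)

```text
clock: 7.55
eef_pos: [402.7, 444.7, 297.4]
eef_rot: [3.141, 0.001, 0.759]
wrist_force: [-0.2, 0.4, 0.4]
finger_gap: 94.2
finger_force: 0.0
```

Call:
step_arm(
  increments=[
    [[0, 0, 0.182, 0, 0, 0, -1], [0, 0, 0.182, 0, 0, 0, -1], [0, 0, 0.182, 0, 0, 0, -1], [0, 0, 0.182, 0, 0, 0, -1], [0, 0, 0.18, 0, 0, 0, -1]],
  ],
)

```text
clock: 8.05
eef_pos: [402.7, 444.7, 297.4]
eef_rot: [3.141, 0.001, 0.046]
wrist_force: [-0.1, 0.1, -0.8]
finger_gap: 94.2
finger_force: 0.0
```

Call:
step_arm(
  increments=[
    [[0, 0, 0, 0, 0, 0, -1]],
  ],
)

```text
clock: 8.15
eef_pos: [402.6, 444.6, 297.4]
eef_rot: [3.141, 0.001, 0.049]
wrist_force: [1.0, -0.7, -0.5]
finger_gap: 94.2
finger_force: 0.0
```

Run:
```python
from h import *
d=snap('wrist','w3'); s=manip.read_state(); print(s['eef_pos'],s['eef_rot'],s['joints'])
P=cloud(d)
for lo,hi in [(27,35),(44,50)]:
    q=P[(P[:,2]>lo)&(P[:,2]<hi)&(np.hypot(P[:,0]-452,P[:,1]-443)<25)]; print(lo,cv2.minEnclosingCircle(q[:,:2].astype(np.float32)),q.mean(0),len(q))
```

```text
[402.43022548 444.59985508 297.56162939] [3.14106860e+00 4.86242724e-04 5.48814133e-02] [ 7.74080947e-01  5.12197845e-01  1.48408608e+00 -8.11477245e-05
  1.14601978e+00  2.29002920e+00]
27 ((449.8363037109375, 444.1726379394531), 14.072028160095215) [451.92639444 444.45015372  31.1275887 ] 646
44 ((449.865966796875, 444.21527099609375), 8.5365571975708) [450.12416612 444.25057978  47.41158912] 479
```

View pics/w3.png

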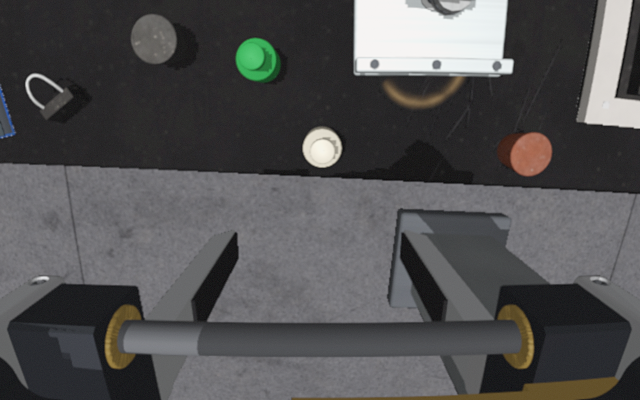

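The weight is at (321,148) in the wrist image, which puts it at (450,444) with radius 14. That matches the drawing.

Call:
step_arm(
  increments=[
    [[0, 0, 0, 0.59, 0.035, 0, -1], [0, 0, 0, 0.59, 0.035, 0, -1], [0, 0, 0, 0, 0, 0.5, -0.5], [0, 0, 0, 0, 0, 0.5, -0.3], [0, 0, 0, 0, 0, 0.5, -0.3]],
  ],
)

```text
clock: 8.7
eef_pos: [449.6, 444.1, 237.1]
eef_rot: [3.141, 0.0, 0.057]
wrist_force: [0.5, 0.8, -0.2]
finger_gap: 73.1
finger_force: 0.0
```

Call:
step_arm(
  increments=[
    [[0, 0, 0, 0, 0, 0.25, -0.3], [0, 0, 0, 0, 0, 0.16, -0.3], [0, 0, 0, 0, 0, 0, -0.3]],
  ],
)

```text
clock: 9.0
eef_pos: [449.2, 444.1, 221.4]
eef_rot: [3.141, 0.001, 0.054]
wrist_force: [-1.0, 0.7, 0.8]
finger_gap: 61.3
finger_force: 0.0
```

Call:
step_arm(
  increments=[
    [[0, 0, 0, 0, 0, 0, 1], [0, 0, 0, 0, 0, 0, 1], [0, 0, 0, 0, 0, 0, 1], [0, 0, 0, 0, 0, 0, 1], [0, 0, 0, 0, 0, 0, 1]],
  ],
  newtons=25,
)

```text
clock: 9.5
eef_pos: [449.1, 444.1, 222.2]
eef_rot: [-3.141, -0.0, 0.052]
wrist_force: [-0.1, 0.8, 1.7]
finger_gap: 27.4
finger_force: 25.0
```

Gripped (27.4 mm gap, 25 N). Next I lift and measure the weight in hand, the fence line, and the clearance on the jack side.

Call:
step_arm(
  increments=[
    [[0, 0, 0, 0, 0, -0.3, 1], [0, 0, 0, 0, 0, -0.5, 1], [0, 0, 0, 0, 0, -0.5, 1], [0, 0, 0, 0, 0, 0, 1]],
  ],
)

```text
clock: 9.9
eef_pos: [449.4, 444.4, 277.3]
eef_rot: [-3.139, -0.004, 0.052]
wrist_force: [-0.0, 0.4, -0.8]
finger_gap: 27.3
finger_force: 25.0
```

Run:
```python
from h import *
d=snap('wrist','w4'); s=manip.read_state(); print(s['eef_pos'].round(1),s['eef_rot'].round(3),s['finger_gap'],s['wrist_force'].round(1))
P=np.r_[cloud(load('top0')),cloud(load('side0'))]
for z in range(100,180,10):
    q=P[(P[:,2]>=z)&(P[:,2]<z+10)&(P[:,0]>480)&(P[:,0]<600)&(P[:,1]>190)&(P[:,1]<300)]
    if len(q): print(z,len(q),q.min(0).round(),q.max(0).round())
P=cloud(load('w3'))  # fence top
for nm in ['wrist2','w3']:
    P=cloud(load(nm)); q=P[(P[:,2]>19)&(P[:,2]<26)&(P[:,0]>495)&(P[:,0]<530)&(P[:,1]>320)&(P[:,1]<415)]
    r=cv2.minAreaRect(q[:,:2].astype(np.float32)); print(nm,'fence top',r,len(q),q[:,2].mean())
```

```text
[449.2 444.2 275.3] [-3.14e+00 -2.00e-03  5.20e-02] 27.36604143164973 [ 0.3  0.6 -2.7]
110 94 [503. 190. 113.] [600. 226. 120.]
120 1384 [502. 190. 120.] [600. 226. 130.]
130 642 [502. 190. 130.] [600. 225. 133.]
wrist2 fence top ((513.4231567382812, 367.2833251953125), (9.992175102233887, 95.08929443359375), 2.8197576999664307) 1342 22.200255750163706
w3 fence top ((513.502685546875, 367.5182189941406), (10.495590209960938, 95.47000885009766), 3.3338587284088135) 1862 22.223652207308707
```

View pics/w4.png

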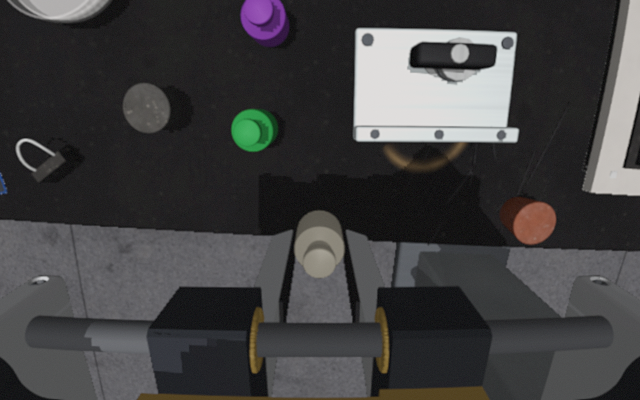

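The weight sits upright between the pads: knob at (320,262), shoulder at (320,235). The guide is unchanged, with its bar at (452,57). I'll check the weight's offset in hand and plan the rows.

Run:
```python
from h import *
P=cloud(load('w4'))
for lo,hi in [(97,106),(80,90)]:
    q=P[(P[:,2]>lo)&(P[:,2]<hi)&(abs(P[:,0]-452)<22)&(abs(P[:,1]-444)<(10 if lo>90 else 13))]
    print(lo,len(q),cv2.minEnclosingCircle(q[:,:2].astype(np.float32)),q.max(0),q[:,2].mean())
y=.052
rows((449.2,444.2,275.3),(535.4,329.4,280),y); rows((0,0,280),(0,0,228.5),y,5); rows((535.4,329.4,0),(531.4,405.4,0),y,16)
```

```text
97 894 ((450.8816223144531, 444.3251647949219), 8.971854209899902) [459.53250207 452.87943184 105.33583036] 102.11576476950057
80 1120 ((450.6691589355469, 443.5772399902344), 14.945952415466309) [464.99196738 456.98296367  89.99345507] 86.09518341850118
4 x [ 0.501  0.745 -0.029]
5 x [0.    0.    0.258]
16 x [-0.    -0.119 -0.   ]
```

Call:
step_arm(
  increments=[
    [[0, 0, 0, 0.498, 0.745, -0.03, 1], [0, 0, 0, 0.498, 0.745, -0.03, 1], [0, 0, 0, 0.498, 0.745, -0.03, 1], [0, 0, 0, 0.498, 0.745, -0.03, 1], [0, 0, 0, 0, 0, 0, 1]],
  ],
)

```text
clock: 10.45
eef_pos: [536.9, 326.0, 277.6]
eef_rot: [3.14, 0.001, 0.049]
wrist_force: [-1.1, 0.3, -1.2]
finger_gap: 27.5
finger_force: 25.0
```

Call:
step_arm(
  increments=[
    [[0, 0, 0, 0, 0, 0.3, 1], [0, 0, 0, 0, 0, 0.3, 1], [0, 0, 0, 0, 0, 0.3, 1], [0, 0, 0, 0, 0, 0.1, 1], [0, 0, 0, 0, 0, 0, 1]],
  ],
)

```text
clock: 10.95
eef_pos: [534.5, 329.6, 237.5]
eef_rot: [3.141, 0.002, 0.053]
wrist_force: [-0.6, -0.1, -2.0]
finger_gap: 27.0
finger_force: 25.0
```

Call:
step_arm(
  increments=[
    [[0, 0, 0, 0.015, 0, 0.1, 1], [0, 0, 0, 0, 0, 0.08, 1], [0, 0, 0, 0, 0, 0.04, 1], [0, 0, 0, 0, 0, 0, 1], [0, 0, 0, 0, 0, 0, 1]],
  ],
)

```text
clock: 11.45
eef_pos: [535.5, 329.3, 230.0]
eef_rot: [-3.142, -0.0, 0.052]
wrist_force: [0.1, 0.8, -1.5]
finger_gap: 27.3
finger_force: 25.0
```

Run:
```python
from h import *
d=snap('top','t5'); s=manip.read_state(); print(s['eef_pos'].round(1),s['wrist_force'].round(1))
d=snap('wrist','w5')
cv2.imwrite('pics/w5.png',d['frame'][:,:,::-1])
P=cloud(d)
q=P[(P[:,2]>50)&(P[:,2]<58)&(abs(P[:,0]-536)<22)&(abs(P[:,1]-330)<10)];print('knob',len(q),cv2.minEnclosingCircle(q[:,:2].astype(np.float32)))
q=P[(P[:,2]>43)&(P[:,2]<50)&(abs(P[:,0]-564)<14)&(abs(P[:,1]-367)<40)];print('bar',len(q),cv2.minAreaRect(q[:,:2].astype(np.float32)))
```

```text
[535.6 329.2 230.1] [-0.5  0.9 -1.1]
knob 898 ((536.1832275390625, 328.7867736816406), 8.995596885681152)
bar 2404 ((563.66357421875, 367.07080078125), (14.36240005493164, 49.50554275512695), 2.3855180740356445)
```

View pics/w5.png

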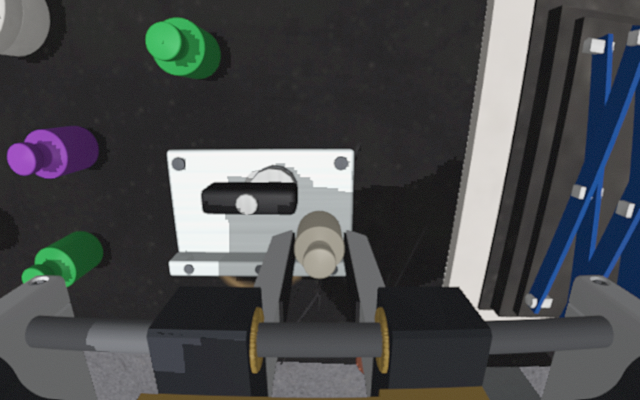

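The weight stands at the entrance in the lane, knob at (319,262), with the roller bar still parallel. I'll make light contact with the plate, then slide.

Call:
step_arm(
  increments=[
    [[0, 0, 0, 0, 0, 0.04, 1], [0, 0, 0, 0, 0, 0.01, 1], [0, 0, 0, 0, 0, 0, 1]],
  ],
)

```text
clock: 11.85
eef_pos: [535.6, 329.3, 228.2]
eef_rot: [-3.141, -0.0, 0.052]
wrist_force: [-1.3, 0.2, 1.4]
finger_gap: 27.8
finger_force: 25.0
```

Call:
step_arm(
  increments=[
    [[0, 0, 0, 0, -0.12, 0, 1], [0, 0, 0, 0, -0.12, 0, 1], [0, 0, 0, 0, -0.12, 0, 1], [0, 0, 0, 0, -0.12, 0, 1]],
  ],
)

```text
clock: 12.25
eef_pos: [534.6, 348.9, 228.2]
eef_rot: [3.142, -0.0, 0.053]
wrist_force: [0.4, -3.7, 5.7]
finger_gap: 27.3
finger_force: 25.0
```

Call:
step_arm(
  increments=[
    [[0, 0, 0, 0, -0.12, 0, 1], [0, 0, 0, 0, -0.12, 0, 1], [0, 0, 0, 0, -0.12, 0, 1], [0, 0, 0, 0, -0.12, 0, 1]],
  ],
)

```text
clock: 12.65
eef_pos: [533.5, 368.0, 228.2]
eef_rot: [3.141, -0.0, 0.053]
wrist_force: [-0.0, -3.7, 5.9]
finger_gap: 27.3
finger_force: 25.0
```

Call:
step_arm(
  increments=[
    [[0, 0, 0, 0, -0.12, 0, 1], [0, 0, 0, 0, -0.12, 0, 1], [0, 0, 0, 0, -0.12, 0, 1], [0, 0, 0, 0, -0.12, 0, 1]],
  ],
)

```text
clock: 13.05
eef_pos: [532.5, 387.2, 228.2]
eef_rot: [3.141, -0.0, 0.053]
wrist_force: [0.5, -2.8, 5.2]
finger_gap: 27.8
finger_force: 25.0
```

Call:
step_arm(
  increments=[
    [[0, 0, 0, 0, -0.12, 0, 1], [0, 0, 0, 0, -0.12, 0, 1], [0, 0, 0, 0, -0.12, 0, 1], [0, 0, 0, 0, -0.08, 0, 1], [0, 0, 0, 0, 0, 0, 1]],
  ],
)

```text
clock: 13.55
eef_pos: [531.5, 405.1, 228.2]
eef_rot: [-3.141, -0.001, 0.053]
wrist_force: [0.3, -0.3, 3.7]
finger_gap: 27.7
finger_force: 25.0
```

Call:
step_arm(
  increments=[
    [[0, 0, 0, 0, 0, 0, 0.2], [0, 0, 0, 0, 0, 0, -0.2], [0, 0, 0, 0, 0, 0, -0.3], [0, 0, 0, 0, 0, 0, -0.3], [0, 0, 0, 0, 0, 0, -0.3]],
  ],
)

```text
clock: 14.05
eef_pos: [531.5, 404.4, 227.8]
eef_rot: [3.142, 0.0, 0.052]
wrist_force: [-0.2, -0.2, 0.2]
finger_gap: 60.3
finger_force: 0.0
```

Call:
step_arm(
  increments=[
    [[0, 0, 0, 0, 0, -0.3, -0.3], [0, 0, 0, 0, 0, -0.6, -0.3], [0, 0, 0, 0, 0, -0.8, -0.3], [0, 0, 0, -0.6, 0, -0.4, -0.3], [0, 0, 0, -0.6, 0, 0, -0.3]],
  ],
)

```text
clock: 14.55
eef_pos: [483.4, 401.7, 315.6]
eef_rot: [-3.139, -0.004, 0.052]
wrist_force: [0.1, 1.1, -0.7]
finger_gap: 61.2
finger_force: 0.0
```

Call:
step_arm(
  increments=[
    [[0, 0, 0, 0, 0, 0, -0.3], [0, 0, 0, 0, 0, 0, -0.3]],
  ],
)

```text
clock: 14.75
eef_pos: [483.7, 401.9, 312.9]
eef_rot: [-3.141, -0.001, 0.053]
wrist_force: [0.6, -0.8, 0.2]
finger_gap: 60.9
finger_force: 0.0
```

Run:
```python
from h import *
d=snap('wrist','w6'); P=cloud(d)
for nm,lo,hi in [('knob',49,57),('shoulder',34,41)]:
    q=P[(P[:,2]>lo)&(P[:,2]<hi)&(np.hypot(P[:,0]-532,P[:,1]-405)<24)];print(nm,len(q),cv2.minEnclosingCircle(q[:,:2].astype(np.float32)),q[:,2].mean())
q=P[(P[:,2]>43)&(P[:,2]<50)&(abs(P[:,0]-564)<14)&(abs(P[:,1]-367)<27)];print('bar',len(q),cv2.minAreaRect(q[:,:2].astype(np.float32)))
```

```text
knob 451 ((532.2861328125, 404.89794921875), 8.562725067138672) 53.4387346941529
shoulder 598 ((532.330810546875, 404.8310852050781), 14.053361892700195) 37.139028960633524
bar 1321 ((563.375732421875, 366.80419921875), (14.123486518859863, 50.09563064575195), 3.4286389350891113)
```

View pics/w6.png

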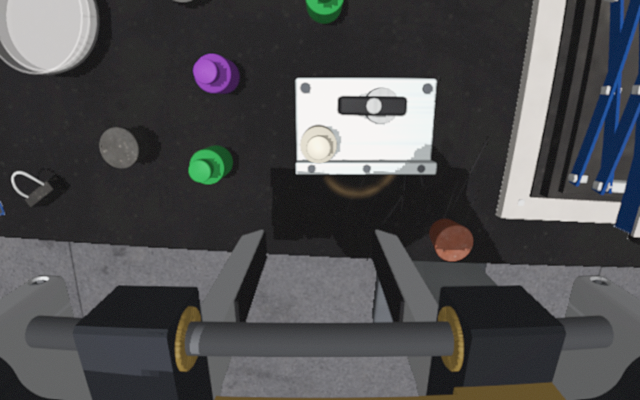

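The weight stands upright on the plate past the roller, knob at (318,147), about 38 mm beyond the pivot. The bar at (372,105) is parallel to the fence, and the arm is clear.

```bash
python3 -c "
from h import *
print(workorder.sign_off())"
```

```text
the job is handed in; nothing more can be done
None
```

I turned the roller's grip bar parallel to the fence, slid the check weight through, and left it upright on the plate about 38 mm past the pivot. I handed the job in with about 15 s on the robot clock; the sign-off gave no verdict.

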